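# Load a flange into the V-nest of a bench grinding station

### The arm

A 6-joint arm with a two-finger parallel gripper is mounted at the origin on the work surface. World frame = base frame: x ahead of the robot, y to its left, z up, the work surface at z = 0. Lengths are in mm, angles in rad, forces in N, time in s.
With the tool pointing down it reaches from about 300 to 825 mm from the base axis. Payload 5.4 kg.
Tool frame: the origin (TCP) lies between the finger pads; the fingertips stand 19 mm ahead of it and the grasp point (between the pads) is the TCP; z points along the fingers, x is the direction in which the jaws open and shut, and the axes are right-handed (so a half turn about z gives the same grasp; the last joint's range is limited). The gripper opens to 92 mm and grips with 3 to 60 N. Pads are 20 mm wide; open, the fingers measure 128 mm over their backs; the gripper's body (75 mm by 189 mm) begins 69 mm behind the grasp point.
Start: joints at [-1.526, 0.158, 1.597, -0, 1.386, -0.21], TCP at [144.907, -556.425, 233.601] pointing down, gripper open.
Joint ranges: [-2.91, 2.91], [-0.94, 2.29], [0.18, 2.7], [-1.29, 4.43], [0.17, 2.64], [-3, 3]. Speed limits (rad/s): [2.57, 2.57, 3.14, 3.14, 3.14, 3.14].

### API

Orientations are given as a unit quaternion [w, x, y, z].
In Python, from rig import arm gives the robot as it stands.
- The arm moves only by the shell command python3 -m inch 'ROWS'. ROWS is JSON, a list of rows, each a list of 3 entries, a list of its own where there are three numbers: the shift along the world's x, y, z in m, then the turn, a rotation vector about the world's x, y, z in degrees, then the gripper command: -1 is shut, 1 is fully open, values between are in proportion. In form: [[[dx, dy, dz], [wx, wy, wz], claw], ...]. A call has 1 to 12 rows; each row shifts and turns the pose as measured when the row begins; what a row does not reach is not made up. A row lasts 1/8 s, in which the tool goes at most 62.5 mm and 10.7 degrees, less where a joint would pass 70% of its speed; a pose out of reach is approached as far as the arm can. A call with a gripper value outside its range is refused whole. The fingers move at their own pace and stop on an object; the grip force is fixed at half the most. Time passes only in rows, so rows that do not move let the fingers close. It gives the time, the measured TCP pose, the force and the opening at its end, in the units of the state.
- arm.observe(): the state, without advancing time (a new reading comes with each control period).
- arm.capture(name): name is "scene" or "top" or "wrist"; returns (picture, depth): 420x560x3 uint8, red, green, blue; 420x560 float32, mm along the optical axis (not along the pixel's ray), 0 where there is no reading.
- arm.calibration(name): a dict with "intrinsics" (3x3 intrinsics, pixels), "position" and "attitude" of the camera in the world; the wrist camera has in their place "hand_eye" (4x4, takes a point from camera to tool coordinates, whose origin is the TCP and whose axes are the tool frame's). Camera axes: x right, y down, z forward; pixel columns grow to the right and rows downward; lengths in mm; the calibration is good to about 2 mm. A picture is of the moment at which its call begins: read the wrist's pose just before it. calibration takes no time and is no camera call.
- arm.close_job(): hands the job in, once; it reports no verdict.
The state is a dict: "clock": time; "qpos": joint angles; "dq": joint speeds; "joint_torque": joint torques, N m; "tcp_pos": TCP position; "eef_rot": TCP orientation; "contact_force": force on the tool from outside, world axes, zero at the start; "moment": the same for the moment, N m; "finger_gap": finger opening in mm.
Only numpy, scipy, OpenCV 4.12 (cv2) and the standard library are available. Lean on these libraries where they do the work, as an engineer would, in place of code of your own. Each camera call takes 0.05 s, during which the arm holds its last target.

### The job

Take the larger of the two loose aluminium flanges, stand it hub up on the station's base plate and push it fully home under the clear guard, so that it centres itself against both converging rails. Then swing the gate shut behind it. Do not knock the guard or disturb the small flange, the wrench or the jar.

Things in the scene. Friction and masses are not known exactly. Their poses are not given: they have to be found in the camera images.
- flange_center (a point): Centre (25 mm above the underside) of the larger flange, the one to load: an aluminium disc 80 mm in diameter and 24 mm thick with a round hub, 36 mm in diameter and 26 mm tall, on top; 50 mm tall overall, about 0.4 kg, standing on the bench hub up. z points up through the hub.
- nest: The fixed grinding station. Origin: on the bench surface, where the large flange's centre line stands when it is home (touching both rails). +x, level, points from the open mouth (on the robot's right) along the centre line to where the rails converge; y left; z up. A small wheel and olive motor, up to 123 mm tall, stand behind from x +55 to +260 mm. All x, y below are in these axes.
- nest_mouth (a point): Point on the top of the station's steel base plate in front of the guard, at x -110, y 0: a free place to stand the flange before pushing it. The plate is 10 mm thick (top 10 mm above the bench), spans x -160 to +60 mm and y +-125 mm.
- rails_mid (a point): Midway between the narrow ends of the two steel rails, at x +35, y 0, at their top, 38 mm above the bench. Each rail leans 30 degrees to the centre line; the inner faces are 26 mm each side of it at x +35 mm and 78 mm each side at x -55 mm. The 80 mm flange touching both stands on the nest's origin, its rim towards the mouth at x -40 mm.
- guard: Clear flat guard fixed over the nest; same origin and axes as the nest. Plate: 89 to 96 mm above the bench (screw heads to 100 mm), x -62 (mouth-side edge) to +45 mm, y +-115 mm, on 10 mm posts at x -54 and +37, y +-107 mm. The home flange's rim lies 22 mm in under it, so the hand must lean back towards the mouth, about 40 degrees, for the tips to push the rim home.
- gate (a joint): Swing of the gate bar about its upright pin, rad: 0 = shut on its stop (bar along -y across the mouth), growing as it swings out from the mouth, clockwise from above, to 2.3. Light friction holds it. Bar 14 mm wide, 12 to 28 mm above the bench; a nose 20 mm wide, 43 mm long sticks out of its inner side 90 mm from the pin and, shut, ends 5 mm short of the home flange.
- gate_pin (a point): Top of the gate's upright hinge pin, fixed at x -95, y +90 mm, 28 mm above the bench (its head rises 4 mm more).
- gate_knob (a point): Centre of the gate's handle: an upright black round post 20 mm in diameter, 115 mm from the pin, from 28 to 68 mm above the bench; this point is 48 mm above the bench. Shut, it stands at x -95, y -25 mm.
- small_flange_center (a point): Centre (half-way up) of the other, smaller flange, a bystander: disc 58 mm in diameter, 24 mm thick, hub 36 mm by 26 mm tall.
- wrench: Steel wrench, 190 mm long, lying on the bench along its x axis; a bystander. Origin under its middle.
- jar: Closed amber jar with a steel cap, 60 mm in diameter and 75 mm tall; a bystander. Origin at the centre of its underside.
Mind the look-alikes: they are no part of the job. What is shaped like the part that bears flange_center but green is not meant.

How it is judged (in metres and radians):
On the way, in this order (a step that is already met when the one before it is completed fails the run):
1. the large flange stands flat on the plate, home against both rails, with the gate still open (horizontal distance between flange_center and nest below 0.0035 m and z of flange_center in the frame of nest below 0.039 m and angle between flange_center's own z axis and vertical below 0.06 rad and value of joint gate above 0.6 rad), for 0.2 s.
2. the gate is shut behind it (value of joint gate below 0.1 rad), for 0.2 s.
At the end, for the whole second after the job is handed in: The large flange stands hub up, flat on the plate (within 3.4 degrees), its axis within 3.5 mm of where it touches both rails, and the gate is shut to within 0.1 rad of its stop (horizontal distance between flange_center and nest below 0.0035 m and z of flange_center in the frame of nest below 0.039 m and angle between flange_center's own z axis and vertical below 0.06 rad and value of joint gate below 0.1 rad).
It fails at once if the guard is knocked (over 12 N) (contact force between guard and anything else above 12 N).
It fails at once if the small flange is disturbed (moved over 20 mm) (distance of small_flange_center from where it was at the start of the episode above 0.02 m).
It fails at once if the wrench is disturbed (moved over 20 mm) (distance of wrench from where it was at the start of the episode above 0.02 m).
It fails at once if the jar is disturbed (moved over 20 mm) (distance of jar from where it was at the start of the episode above 0.02 m).
It also fails if it takes over 69 s, if anything falls off the work surface, if the arm or the gripper's body presses on something with over 40 N, if the wrist force passes 120 N, or if a joint passes its speed limit or range.

## Working session

There is one attempt and no reset: what is moved stays moved. The work goes in short steps, Python scripts to look and compute and a shell command to move; the robot and the scene stay as the last step left them, time stands still between calls to the robot, and variables do not carry over. Pictures are saved under pics/ and viewed, and the job is handed in when it is done.

```bash
ls; mkdir -p pics; python3 - <<'E'
from rig import arm
import cv2,numpy as np
for n in ("scene","top"):
    p,d=arm.capture(n); cv2.imwrite(f"pics/{n}0.png",p[:,:,::-1]); np.save(f"pics/{n}0.npy",d)
    c=arm.calibration(n); print(n,c)
print(arm.calibration("wrist")); print(arm.observe())
E
```

```text
pics
scene {'intrinsics': array([[453.00912857,   0.        , 288.70909248],
       [  0.        , 453.00912857, 211.33593028],
       [  0.        ,   0.        ,   1.        ]]), 'position': array([ 932.5635224 , -497.5562276 , 1003.38050684]), 'attitude': array([-0.25972185,  0.90656166,  0.31903398, -0.09438133])}
top {'intrinsics': array([[395.98056835,   0.        , 274.65744532],
       [  0.        , 395.98056835, 207.8152115 ],
       [  0.        ,   0.        ,   1.        ]]), 'position': array([ 410.44670142,  -18.19376042, 1086.2231485 ]), 'attitude': array([-0.03354547,  0.71361762, -0.69767664,  0.05359001])}
{'intrinsics': array([[342.80382083,   0.        , 276.3190818 ],
       [  0.        , 342.80382083, 216.00923554],
       [  0.        ,   0.        ,   1.        ]]), 'hand_eye': array([[ 9.99999884e-01, -3.43755861e-04, -3.36406980e-04,
        -4.57531119e-01],
       [ 4.22126074e-04,  9.62499919e-01,  2.71281638e-01,
        -7.63943208e+01],
       [ 2.30537038e-04, -2.71281749e-01,  9.62499953e-01,
        -1.50158343e+02],
       [ 0.00000000e+00,  0.00000000e+00,  0.00000000e+00,
         1.00000000e+00]])}
{'clock': 0.1, 'qpos': array([-1.52611133e+00,  1.58987633e-01,  1.59810370e+00,  5.25872232e-06,
        1.38618746e+00, -2.10119470e-01]), 'dq': array([-0.00030097, -0.00212118, -0.00380629, -0.0012984 ,  0.00022784,
        0.00122973]), 'joint_torque': array([-2.64794089e-04, -3.86502492e+01, -3.22960174e+01,  7.02768238e-02,
        3.39647883e-02, -5.59301589e-05]), 'tcp_pos': array([ 144.87831934, -555.90026863,  232.71775045]), 'eef_rot': array([-6.45025483e-04,  7.91218795e-01, -6.11532590e-01, -5.42873764e-04]), 'contact_force': array([-0.09743998, -0.1445782 , -0.81604821]), 'moment': array([-0.06406701,  0.04664131, -0.02740198]), 'finger_gap': 91.64741975721329}
```

View pics/scene0.png

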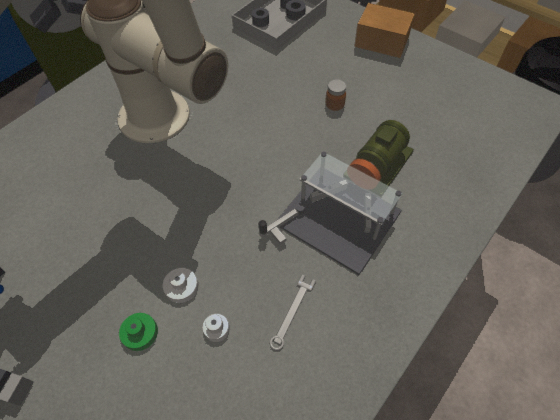

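View pics/top0.png

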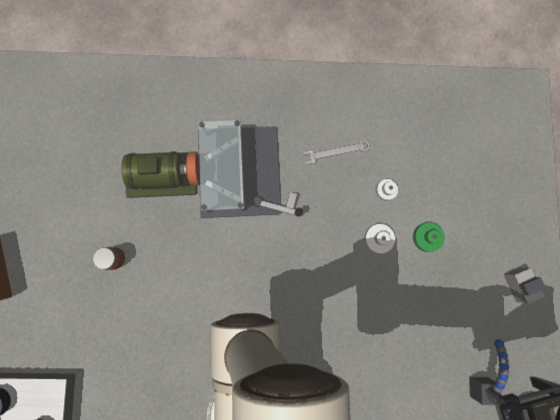

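The scene view shows three flange-shaped parts. The silver one at (180,285) has the larger disc, the silver one at (215,327) is smaller, and the green one at (138,330) is the look-alike. In the top view they are at (380,238), (388,189) and (429,237). The target is the large silver one. The station mouth faces right in the top view and the gate is open, with its pin at (258,202) and knob at (298,211). I'll confirm in enlarged crops.

```bash
cat > h.py <<'E'
from rig import arm
import numpy as np, cv2
from scipy.spatial.transform import Rotation as R
def cam(n,obs=None):
    c=arm.calibration(n);K=c["intrinsics"]
    if n!="wrist":
        q=c["attitude"]; return K,R.from_quat([q[1],q[2],q[3],q[0]]).as_matrix(),np.array(c["position"])
    q=obs["eef_rot"];Rt=R.from_quat([q[1],q[2],q[3],q[0]]).as_matrix();H=c["hand_eye"]
    return K,Rt@H[:3,:3],Rt@H[:3,3]+obs["tcp_pos"]
def ray(n,u,v,z,obs=None):
    K,A,p=cam(n,obs); d=A@np.linalg.solve(K,[u,v,1.]); return p+d*(z-p[2])/d[2]
def proj(n,X,obs=None):
    K,A,p=cam(n,obs); x=K@(A.T@(np.array(X,float)-p)); return x[:2]/x[2]
E
python3 - <<'E'
from h import *
t=cv2.imread("pics/top0.png"); s=cv2.imread("pics/scene0.png")
cv2.imwrite("pics/c1.png",cv2.resize(t[100:270,190:450],None,fx=3,fy=3,interpolation=cv2.INTER_CUBIC))
cv2.imwrite("pics/c2.png",cv2.resize(s[255:355,100:250],None,fx=5,fy=5,interpolation=cv2.INTER_CUBIC))
for n in("top","scene"): print(cam(n))
E
```

```text
(array([[395.98056835,   0.        , 274.65744532],
       [  0.        , 395.98056835, 207.8152115 ],
       [  0.        ,   0.        ,   1.        ]]), array([[ 0.02075082, -0.99215329,  0.12329332],
       [-0.9993441 , -0.024244  , -0.02689972],
       [ 0.02967777, -0.12265426, -0.99200563]]), array([ 410.44670142,  -18.19376042, 1086.2231485 ]))
(array([[453.00912857,   0.        , 288.70909248],
       [  0.        , 453.00912857, 211.33593028],
       [  0.        ,   0.        ,   1.        ]]), array([[ 0.77861897,  0.52942216, -0.33684519],
       [ 0.62747374, -0.66152376,  0.41068604],
       [-0.0054048 , -0.53112945, -0.84727345]]), array([ 932.5635224 , -497.5562276 , 1003.38050684]))
```

View pics/c1.png

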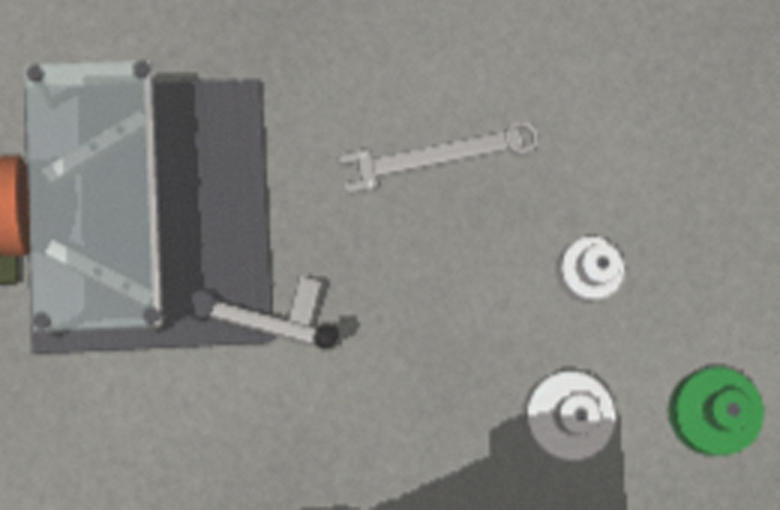

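View pics/c2.png

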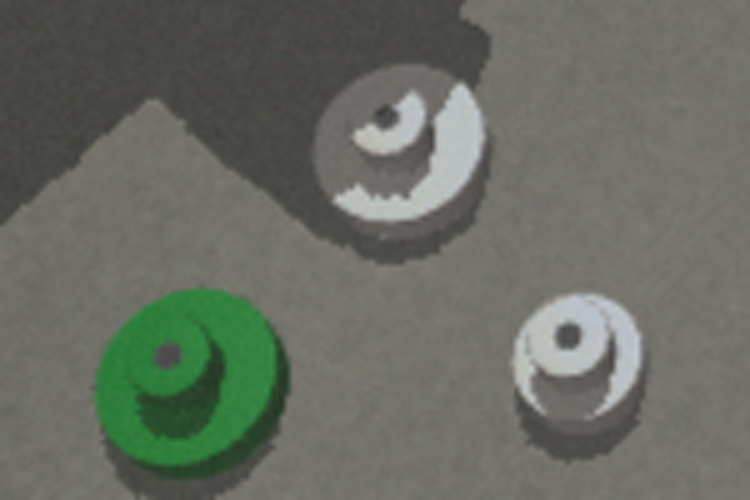

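The crops confirm it: the silver disc at top (381,238) is visibly larger than the silver one at (387,189), and the green one is out. Now to measure positions.

```bash
python3 - <<'E'
from h import *
f=lambda x,y:(190+(x+.5)/3-.5,100+(y+.5)/3-.5)
g=lambda x,y:(100+(x+.5)/5-.5,255+(y+.5)/5-.5)
np.set_printoptions(precision=1,suppress=True)
P={}
for nm,x,y,z in [("big hub",581,413,50),("big disc",571,414,24),("small hub",602,262,50),("small disc",594,268,24),("pin",204,302,32),("knob",327,335,68),
 ("s1",36,73,98),("s2",141,69,98),("s3",42,320,98),("s4",152,316,98),("p-160,-125",262,80,10),("p-160,125",274,339,10),("p60,125",32,352,10),("railnarrowL",55,246,38),("railnarrowR",55,170,38),
 ("wrench head",350,172,5),("wrench end",522,137,5)]:
    P[nm]=ray("top",*f(x,y),z)[:2]; print(nm,P[nm])
print("scene big hub",ray("scene",*g(387,117),50),"small",ray("scene",*g(569,336),50))
# fit nest pose
src=np.array([[37,-107],[-54,-107],[37,107],[-54,107],[-160,-125],[-160,125],[60,125],[-95,90]],float)
dst=np.array([P[k] for k in("s1","s2","s3","s4","p-160,-125","p-160,125","p60,125","pin")])
Rm,_,=R.align_vectors(np.c_[dst-dst.mean(0),np.zeros(8)],np.c_[src-src.mean(0),np.zeros(8)])
M=Rm.as_matrix()[:2,:2]; t=dst.mean(0)-M@src.mean(0)
print("nest",t,np.degrees(np.arctan2(M[1,0],M[0,0])));print(dst-(src@M.T+t))
k=M.T@(P["knob"]-t)-[-95,90];print("knob rel pin",k,np.hypot(*k),"gate",np.pi/2+ -np.arctan2(-k[0],-k[1])+0-np.pi/2, np.arctan2(-k[0],-k[1]))
E
```

```text
big hub [ 467.9 -334.4]
big disc [ 468.2 -333.2]
small hub [ 603. -355.]
small disc [ 602. -356.]
pin [560.6  -0.7]
knob [ 529.3 -108.3]
s1 [745.6 147. ]
s2 [751.9  57.5]
s3 [532.7 132.8]
s4 [538.3  41.4]
p-160,-125 [775.2 -49.2]
p-160,125 [531.3 -65. ]
p60,125 [514.1 154. ]
railnarrowL [606.9 133.3]
railnarrowR [676.3 136.2]
wrench head [ 690.5 -133.4]
wrench end [ 728.9 -295.5]
scene big hub [ 467.3 -333.9   50. ] small [ 603.2 -355.8   50. ]
nest [642.1 102.6] 94.03900264366914
[[-0.6 -0. ]
 [-0.7  1.2]
 [-0.1  0.8]
 [-0.9  0.1]
 [-2.9 -1. ]
 [ 2.6  0.8]
 [ 1.   0.4]
 [ 1.6 -2.2]]
knob rel pin [-107.5   37.3] 113.75564525671133 gate -1.9052000529137305 1.9052000529137305
```

The nest fits at (642,102.6) mm with yaw 94.0°, residuals at or below 3 mm. The gate is at about 1.9 rad. The large flange is at (467.7,-333.9). Moving above it now.

```bash
python3 -m inch '[[[0.04,0.028,0],[0,0,10],0.5],[[0.04,0.028,0],[0,0,10],0.5],[[0.04,0.028,0],[0,0,10],0.5],[[0.04,0.028,0],[0,0,10],0.5],[[0.04,0.028,0],[0,0,10],0.5],[[0.04,0.028,0],[0,0,10],0.5],[[0.04,0.028,-0.02],[0,0,10],0.5],[[0.04,0.028,-0.02],[0,0,9],0.5]]'
```

```text
clock: 1.1
tcp_pos: [471.0, -325.0, 190.1]
eef_rot: [0.0, 0.999, 0.051, -0.002]
contact_force: [0.5, -0.3, -0.5]
finger_gap: 69.3
```

```bash
python3 - <<'E'
from h import *
o=arm.observe();p,d=arm.capture("wrist");cv2.imwrite("pics/w1.png",p[:,:,::-1]);print(o["tcp_pos"],o["eef_rot"])
print(proj("wrist",[467.7,-333.9,50],o)); np.savez("pics/w1.npz",**{k:o[k] for k in("tcp_pos","eef_rot")})
E
```

```text
[ 470.97938627 -324.95876579  190.09823828] [ 1.73189820e-04  9.98720058e-01  5.05558230e-02 -1.52492826e-03]
[272.32319732 220.06049028]
```

View pics/w1.png

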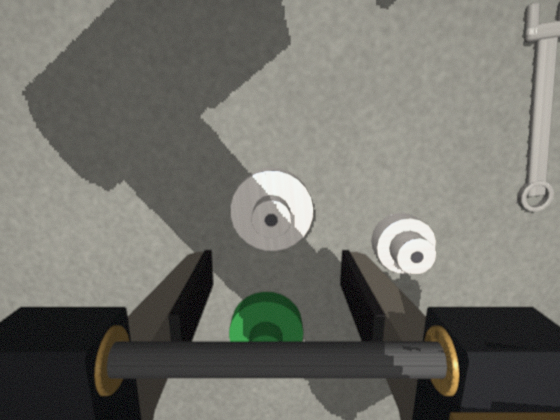

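The wrist view shows the target hub bore at (271,219). My prediction was (272,220), so the position agrees to within 1 mm. Descending and gripping the hub.

```bash
python3 -m inch '[[[-0.0035,-0.0085,-0.03],[0,0,-2],0.4],[[0,0,-0.04],[0,0,0],0.4],[[0,0,-0.04],[0,0,0],0.4],[[0,0,-0.02],[0,0,0],0.4]]'
```

```text
clock: 1.65
tcp_pos: [471.1, -326.7, 53.1]
eef_rot: [-0.003, 0.999, 0.038, -0.001]
contact_force: [0.4, 0.0, 0.8]
finger_gap: 64.6
```

```bash
python3 -m inch '[[[-0.0035,-0.007,0],[0,0,0],0.4],[[0,0,0],[0,0,0],0.4]]'
```

```text
clock: 1.9
tcp_pos: [466.1, -333.4, 51.8]
eef_rot: [-0.004, 0.999, 0.038, -0.003]
contact_force: [0.5, -0.1, -0.1]
finger_gap: 64.3
```

```bash
python3 -m inch '[[[0.0015,0,-0.005],[0,0,0],0.4],[[0,0,0],[0,0,0],-1],[[0,0,0],[0,0,0],-1],[[0,0,0],[0,0,0],-1],[[0,0,0],[0,0,0],-1]]'
```

```text
clock: 2.52
tcp_pos: [468.7, -335.0, 49.3]
eef_rot: [-0.002, 0.999, 0.038, -0.001]
contact_force: [-0.4, 0.1, -2.4]
finger_gap: 35.1
```

Gripped with the gap at 35 mm. Lifting, then carrying it to above the mouth.

```bash
python3 -m inch '[[[0,0,0.03],[0,0,0],-1],[[0,0,0.04],[0,0,0],-1],[[0,0,0.03],[0,0,0],-1],[[0.022,0.04,0],[0,0,0],-1],[[0.022,0.04,0],[0,0,0],-1],[[0.022,0.04,0],[0,0,0],-1],[[0.022,0.04,0],[0,0,0],-1],[[0.022,0.04,0],[0,0,0],-1],[[0.022,0.04,0],[0,0,0],-1],[[0.022,0.04,0],[0,0,0],-1],[[0.01,0.02,0],[0,0,0],-1],[[0,0,0],[0,0,0],-1]]'
```

```text
clock: 4.03
tcp_pos: [628.5, -18.7, 139.2]
eef_rot: [-0.009, 0.999, 0.037, -0.01]
contact_force: [0.0, 0.1, -4.4]
finger_gap: 35.3
```

```bash
cat >> h.py <<'E'
def state(yaw=4.04,tilt=0):
    o=arm.observe();q=o["eef_rot"];Rc=R.from_quat([q[1],q[2],q[3],q[0]])
    # tool down, x at yaw; then lean so tips point to nest +x
    c,s=np.cos(np.radians(yaw)),np.sin(np.radians(yaw))
    Rd=R.from_matrix(np.array([[c,s,0],[s,-c,0],[0,0,-1.]]).T)
    Rd=R.from_rotvec(np.radians(tilt)*np.array([c,s,0]))*Rd
    nx=np.array([-np.sin(np.radians(4.04)),np.cos(np.radians(4.04))]);ny=np.array([-nx[1],nx[0]])
    d=o["tcp_pos"][:2]-[642.1,102.6]
    np.set_printoptions(precision=2,suppress=True)
    print("tcp",o["tcp_pos"],"nest",d@nx,d@ny,"rot needed",(Rd*Rc.inv()).as_rotvec(degrees=True),"F",o["contact_force"],"gap",o["finger_gap"],"toolz",Rc.as_matrix()[:,2],"q",o["qpos"],o["clock"])
    return o
E
python3 -c "
from h import *
state()"
```

```text
tcp [628.53 -18.74 139.23] nest -120.07801327042012 22.085370937625235 rot needed [-1.01 -1.18 -0.2 ] F [ 0.05  0.09 -4.36] gap 35.276556486346784 toolz [-0.02  0.02 -1.  ] q [-0.23  0.39  1.51  0.01  1.27 -0.31] 4.025
```

```bash
python3 -m inch '[[[0.0215,0.0095,0],[-1,-1.2,0],-1],[[0,0,-0.03],[0,0,0],-1],[[0,0,-0.025],[0,0,0],-1],[[0,0,0],[0,0,0],-1]]'; python3 -c "
from h import *
state()"
```

```text
clock: 4.53
tcp_pos: [647.3, -11.6, 79.8]
eef_rot: [0.0, 0.999, 0.036, -0.003]
contact_force: [-0.4, 0.3, -4.0]
finger_gap: 35.1
tcp [647.3  -11.56  79.82] nest -114.23889131027991 2.8584768747784284 rot needed [ 0.04 -0.31 -0.09] F [-0.41  0.28 -3.96] gap 35.11687548584139 toolz [-0.01 -0.   -1.  ] q [-0.2   0.49  1.49 -0.    1.16 -0.27] 4.525
```

```bash
python3 -m inch '[[[0.003,0.002,-0.014],[0,-0.3,0],-1],[[0,0,-0.004],[0,0,0],-1],[[0,0,-0.002],[0,0,0],-1],[[0,0,0],[0,0,0],-1]]'; python3 -c "
from h import *
state()"
```

```text
clock: 5.03
tcp_pos: [651.6, -10.8, 61.0]
eef_rot: [0.001, 0.999, 0.035, 0.002]
contact_force: [0.1, 0.4, -4.4]
finger_gap: 35.2
tcp [651.57 -10.84  61.01] nest -113.8261914546421 -1.458400361858247 rot needed [ 0.09  0.18 -0.02] F [ 0.1   0.43 -4.42] gap 35.181250536627694 toolz [ 0. -0. -1.] q [-0.2   0.52  1.5  -0.    1.12 -0.27] 5.025
```

```bash
python3 -m inch '[[[-0.001,0,-0.002],[0,0,0],-1],[[0,0,-0.001],[0,0,0],-1],[[0,0,0],[0,0,0],-1]]'; python3 -c "
from h import *
state()"
```

```text
clock: 5.4
tcp_pos: [651.3, -11.0, 59.7]
eef_rot: [0.001, 0.999, 0.036, 0.002]
contact_force: [-0.3, -0.3, -3.9]
finger_gap: 35.1
tcp [651.32 -10.98  59.68] nest -113.95193043064822 -1.1933741776933564 rot needed [ 0.12  0.29 -0.04] F [-0.28 -0.29 -3.9 ] gap 35.05676626599725 toolz [ 0. -0. -1.] q [-0.2   0.52  1.5  -0.    1.11 -0.27] 5.4
```

```bash
python3 -m inch '[[[-0.001,0,-0.002],[0,0,0],-1],[[0,0,0],[0,0,0],-1]]'; python3 -c "
from h import *
state()"
```

```text
clock: 5.65
tcp_pos: [651.5, -11.1, 59.7]
eef_rot: [0.001, 0.999, 0.036, 0.004]
contact_force: [-0.2, 0.5, -3.0]
finger_gap: 35.1
tcp [651.53 -11.12  59.69] nest -114.10632924312948 -1.395455628931138 rot needed [ 0.14  0.44 -0.04] F [-0.24  0.52 -3.  ] gap 35.11633934396236 toolz [ 0.01 -0.   -1.  ] q [-0.2   0.52  1.5  -0.    1.11 -0.27] 5.65
```

```bash
python3 -m inch '[[[0,0,-0.0005],[0,0,0],0.4],[[0,0,0],[0,0,0],0.4],[[0,0,0],[0,0,0],0.4],[[0,0,0.03],[0,0,0],0.4],[[0,0,0.04],[0,0,0],0.4],[[0,-0.02,0.04],[0,0,0],0]]'; python3 - <<'E'
from h import *
o=state()
p,d=arm.capture("wrist");cv2.imwrite("pics/w2.png",p[:,:,::-1])
p,d=arm.capture("scene");cv2.imwrite("pics/s2.png",cv2.resize(p[130:300,220:440,::-1],None,fx=3.5,fy=3.5))
E
```

```text
clock: 6.4
tcp_pos: [649.9, -29.9, 168.3]
eef_rot: [0.001, 0.999, 0.036, 0.002]
contact_force: [0.2, -1.0, 0.4]
finger_gap: 56.4
tcp [649.91 -29.94 168.27] nest -132.76534162893475 1.5472753601100602 rot needed [ 0.06  0.18 -0.13] F [ 0.23 -1.02  0.38] gap 56.44664365627837 toolz [ 0. -0. -1.] q [-0.23  0.4   1.44 -0.    1.3  -0.3 ] 6.4
```

View pics/w2.png

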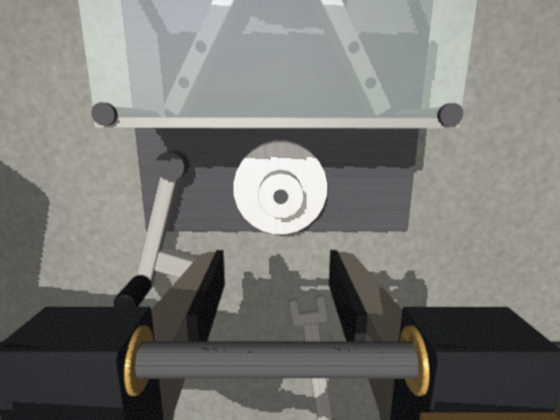

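View pics/s2.png

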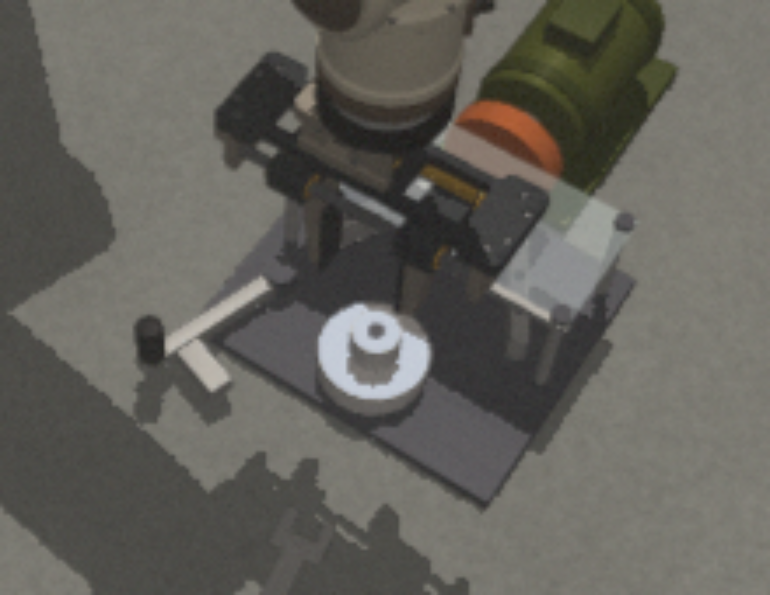

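The wrist view shows the flange upright on the plate, hub at (280,196), with guard screws at (104,114) and (451,114). I'll refine the geometry from these.

```bash
python3 - <<'E'
from h import *
o=arm.observe()
np.set_printoptions(precision=1,suppress=True)
a=np.radians(4.04);nx=np.array([-np.sin(a),np.cos(a)]);ny=np.array([-nx[1],nx[0]])
for n,u,v,z in[("hub",280.5,196.5,60),("scrL",104,114,99),("scrR",451,114,99),("knob",136,288,68),("pin",173,164,32),("plateR",410,232,10),("plateL",146,230,10)]:
    X=ray("wrist",u,v,z,o)[:2];d=X-[642.1,102.6];print(n,X,d@nx,d@ny)
E
```

```text
hub [656.9 -14.9] -118.20772510000893 -6.514893525697939
scrL [541.7  39.2] -56.19423201687418 104.60734645497342
scrR [758.9  54.2] -56.46210676324853 -113.10610886139303
knob [543.9 -97.5] -192.64140055297574 112.03358356043643
pin [565.5   0.9] -96.08410324440544 83.52731219954816
plateR [787. -53.] -165.4372919743688 -133.5701599828134
plateL [532.9 -67.3] -161.82659638307734 120.85154240632505
```

```bash
python3 -m inch '[[[0.002,-0.016,0],[10,0.7,0],-1],[[0.002,-0.016,0],[10,0.7,0],-1],[[0.002,-0.016,0],[10,0.7,0],-1],[[0.002,-0.016,0],[10,0.7,0],-1],[[0,0,0],[0,0,0],-1]]'; python3 -c "
from h import *
state(tilt=40)"
```

```text
clock: 7.12
tcp_pos: [661.9, -96.3, 171.0]
eef_rot: [-0.351, 0.936, 0.03, -0.003]
contact_force: [-0.4, 0.6, -1.2]
finger_gap: 0.9
tcp [661.89 -96.33 171.02] nest -199.82575951913822 -5.729951869607456 rot needed [-1.16  0.8   0.67] F [-0.42  0.55 -1.19] gap 0.8924561504157896 toolz [-0.03  0.66 -0.75] q [-0.58  0.67  1.2   0.57  1.71 -0.69] 7.125
```

```bash
python3 -m inch '[[[-0.003,0,-0.03],[-1,0.8,0.6],-1],[[0,0,-0.035],[0,0,0],-1],[[0,0,-0.03],[0,0,0],-1],[[0,0,-0.01],[0,0,0],-1],[[0,0,0],[0,0,0],-1]]'; python3 - <<'E'
from h import *
state(tilt=40)
p,d=arm.capture("scene");cv2.imwrite("pics/s3.png",cv2.resize(p[100:300,190:450,::-1],None,fx=3,fy=3))
E
```

```text
clock: 7.75
tcp_pos: [657.4, -88.3, 59.2]
eef_rot: [-0.338, 0.94, 0.037, -0.015]
contact_force: [0.9, -0.2, -0.1]
finger_gap: 0.5
tcp [657.4  -88.33  59.21] nest -191.53634558556638 -1.8073165725265161 rot needed [ 0.41 -0.16 -0.57] F [ 0.94 -0.18 -0.12] gap 0.4654569048540226 toolz [-0.05  0.64 -0.77] q [-0.56  0.8   1.23  0.53  1.57 -0.77] 7.75
```

View pics/s3.png

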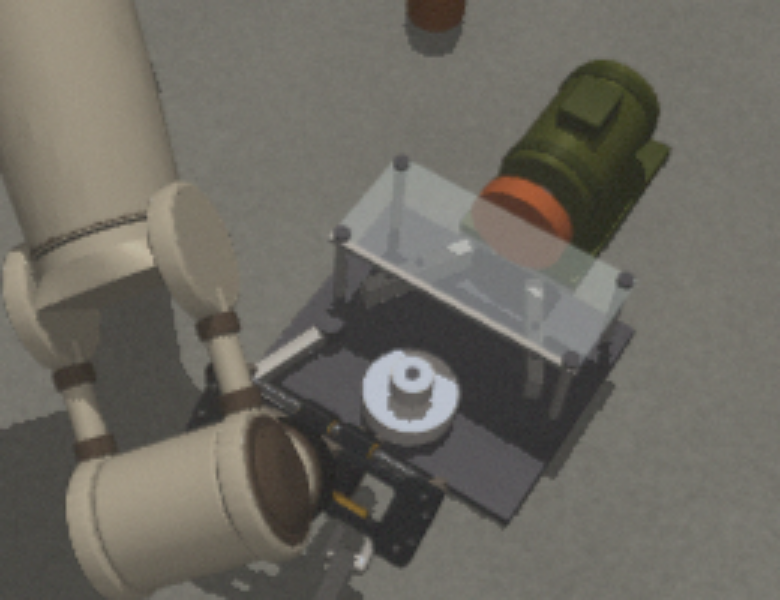

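```bash
python3 -m inch '[[[0,-0.004,-0.01],[0.4,0,-0.5],-1],[[0,0,-0.007],[0,0,0],-1],[[0,0,-0.003],[0,0,0],-1],[[0,0,0],[0,0,0],-1]]'; python3 -c "
from h import *
state(tilt=40)"
```

```text
clock: 8.3
tcp_pos: [659.3, -93.7, 41.2]
eef_rot: [-0.34, 0.94, 0.034, -0.011]
contact_force: [0.2, 0.4, 0.4]
finger_gap: 0.8
tcp [659.27 -93.74  41.18] nest -197.0623194179756 -3.2959888969799955 rot needed [ 0.18  0.14 -0.04] F [0.21 0.44 0.38] gap 0.8265287296346756 toolz [-0.04  0.64 -0.77] q [-0.57  0.83  1.23  0.54  1.55 -0.78] 8.3
```

```bash
python3 -m inch '[[[-0.002,0.008,-0.004],[0,0,0],-1],[[-0.001,0.008,0],[0,0,0],-1],[[-0.0005,0.008,0],[0,0,0],-1],[[-0.0005,0.008,0],[0,0,0],-1],[[-0.0005,0.008,0],[0,0,0],-1],[[-0.0005,0.008,0],[0,0,0],-1],[[0,0,0],[0,0,0],-1]]'; python3 -c "
from h import *
state(tilt=40)"
```

```text
clock: 9.18
tcp_pos: [654.5, -43.0, 37.6]
eef_rot: [-0.339, 0.94, 0.034, -0.01]
contact_force: [-0.7, -0.4, 0.3]
finger_gap: 0.4
tcp [654.5  -42.96  37.63] nest -146.06783492932902 -2.112298689300112 rot needed [ 0.33  0.26 -0.05] F [-0.74 -0.38  0.27] gap 0.39565447491587746 toolz [-0.04  0.64 -0.77] q [-0.51  0.78  1.31  0.57  1.49 -0.76] 9.175
```

```bash
python3 - <<'E'
from h import *
p,d=arm.capture("scene");cv2.imwrite("pics/s4.png",cv2.resize(p[100:300,190:450,::-1],None,fx=3,fy=3))
p,d=arm.capture("wrist");cv2.imwrite("pics/w4.png",p[:,:,::-1])
E
```

```text
(no output)
```

View pics/s4.png

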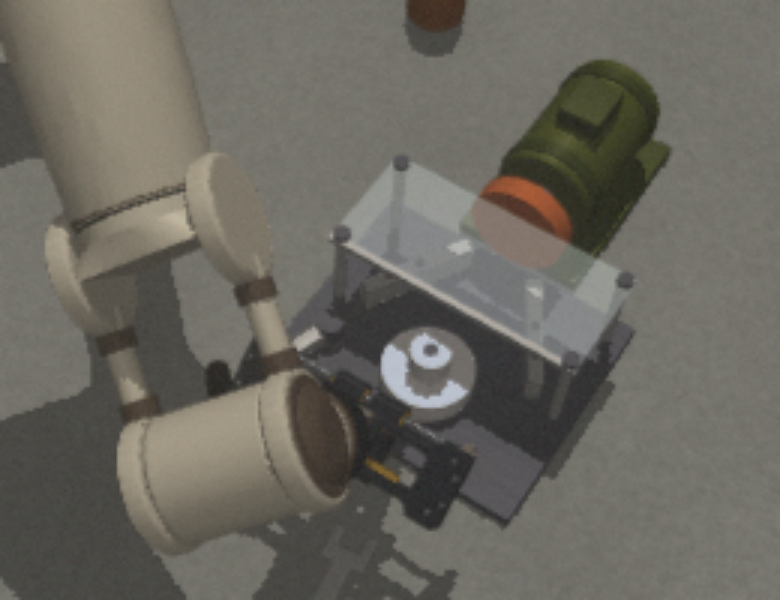

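View pics/w4.png

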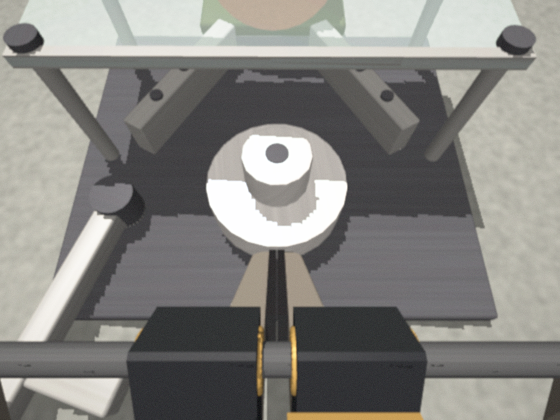

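The scene and wrist views show the flange upright, being pushed centrally between the rails, with the guard edge well above. Continuing.

```bash
python3 -m inch '[[[-0.0005,0.008,0],[0,0,0],-1],[[-0.0005,0.008,0],[0,0,0],-1],[[-0.0005,0.008,0],[0,0,0],-1],[[-0.0005,0.008,0],[0,0,0],-1],[[-0.0005,0.008,0],[0,0,0],-1],[[-0.0005,0.008,0],[0,0,0],-1],[[0,0,0],[0,0,0],-1]]'; python3 - <<'E'
from h import *
state(tilt=40)
p,d=arm.capture("wrist");cv2.imwrite("pics/w5.png",p[:,:,::-1])
E
```

```text
clock: 10.15
tcp_pos: [651.5, 7.3, 37.7]
eef_rot: [-0.339, 0.94, 0.034, -0.01]
contact_force: [0.8, -0.2, -0.5]
finger_gap: 0.6
tcp [651.54   7.26  37.73] nest -95.76388161944278 -2.704224310345752 rot needed [0.39 0.29 0.01] F [ 0.85 -0.21 -0.51] gap 0.6254045377986944 toolz [-0.04  0.64 -0.77] q [-0.45  0.74  1.38  0.6   1.44 -0.73] 10.15
```

View pics/w5.png

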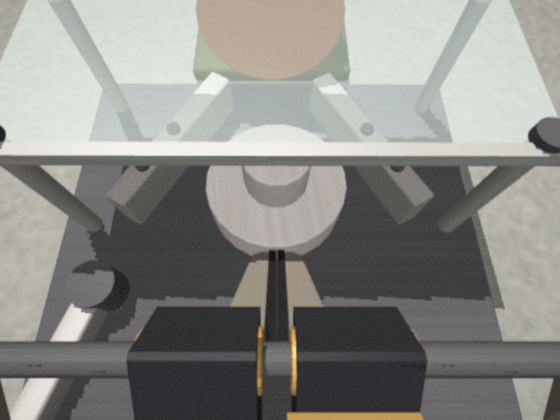

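```bash
python3 -m inch '[[[-0.001,0.007,0],[0,0,0],-1],[[-0.001,0.007,0],[0,0,0],-1],[[-0.001,0.006,0],[0,0,0],-1],[[0,0,0],[0,0,0],-1]]'; python3 -c "
from h import *
state(tilt=40)"
```

```text
clock: 10.7
tcp_pos: [648.6, 27.8, 37.8]
eef_rot: [-0.338, 0.94, 0.034, -0.009]
contact_force: [-0.4, -2.1, -0.3]
finger_gap: 0.2
tcp [648.58  27.79  37.8 ] nest -75.08369776035697 -1.1974511898471987 rot needed [0.42 0.31 0.06] F [-0.43 -2.13 -0.32] gap 0.23685476560973953 toolz [-0.04  0.64 -0.77] q [-0.42  0.72  1.4   0.61  1.41 -0.72] 10.7
```

```bash
python3 -m inch '[[[-0.0005,0.006,0],[0,0,0],-1],[[0,0.003,0],[0,0,0],-1],[[0,0,0],[0,0,0],-1]]'; python3 - <<'E'
from h import *
state(tilt=40)
p,d=arm.capture("wrist");cv2.imwrite("pics/w6.png",p[:,:,::-1])
p,d=arm.capture("scene");cv2.imwrite("pics/s6.png",cv2.resize(p[100:300,190:450,::-1],None,fx=3,fy=3))
E
```

```text
clock: 11.08
tcp_pos: [648.1, 37.2, 37.8]
eef_rot: [-0.338, 0.94, 0.033, -0.009]
contact_force: [0.8, -1.6, -0.3]
finger_gap: 0.4
tcp [648.06  37.15  37.77] nest -65.70375425720623 -1.3351294844775405 rot needed [0.44 0.32 0.06] F [ 0.78 -1.57 -0.28] gap 0.4090373192276909 toolz [-0.04  0.64 -0.77] q [-0.41  0.72  1.41  0.61  1.4  -0.71] 11.075
```

View pics/w6.png

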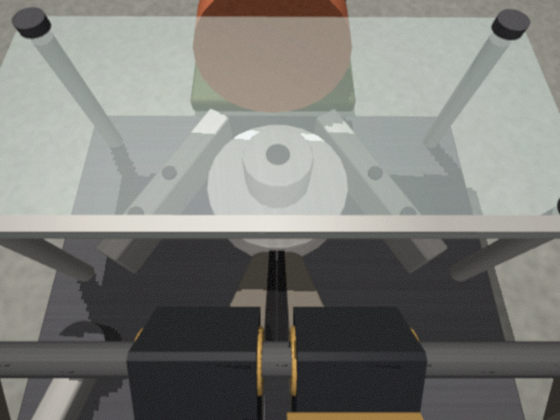

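View pics/s6.png

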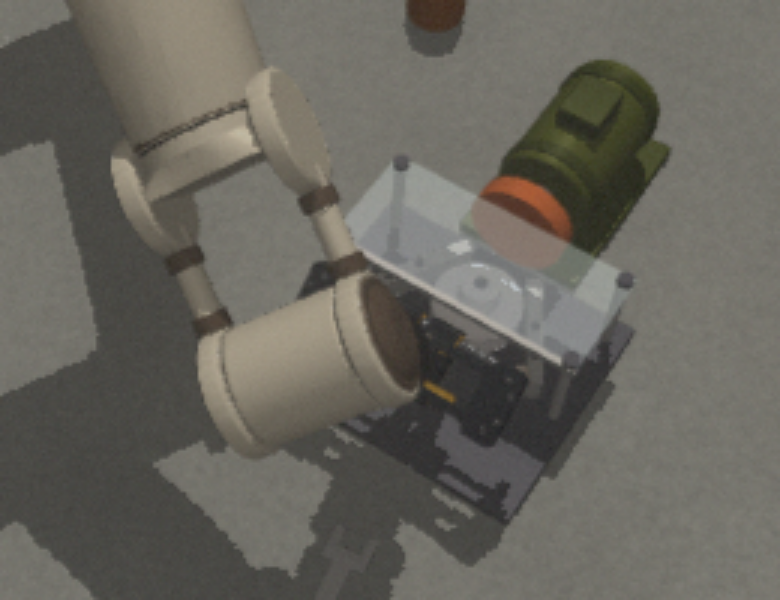

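```bash
python3 -m inch '[[[0,0.003,0],[0,0,0],-1],[[0,0.001,0],[0,0,0],-1],[[0,0,0],[0,0,0],-1]]'; python3 -c "
from h import *
state(tilt=40)"
```

```text
clock: 11.55
tcp_pos: [648.0, 39.7, 37.7]
eef_rot: [-0.337, 0.941, 0.033, -0.009]
contact_force: [-0.5, -2.7, 0.1]
finger_gap: 0.3
tcp [648.05  39.66  37.72] nest -63.20380950867185 -1.4986908121199611 rot needed [0.57 0.31 0.08] F [-0.48 -2.71  0.09] gap 0.2611757478374345 toolz [-0.04  0.63 -0.77] q [-0.4   0.72  1.42  0.61  1.4  -0.71] 11.55
```

```bash
python3 -m inch '[[[0,0.003,0],[0,0,0],-1],[[0,0.001,0],[0,0,0],-1]]';python3 -m inch '[[[0,0.003,0],[0,0,0],-1],[[0,0.001,0],[0,0,0],-1]]'
```

```text
clock: 11.8
tcp_pos: [648.0, 40.3, 37.7]
eef_rot: [-0.334, 0.942, 0.033, -0.009]
contact_force: [-2.0, -7.6, 1.5]
finger_gap: 0.2
clock: 12.05
tcp_pos: [648.0, 40.3, 37.9]
eef_rot: [-0.331, 0.943, 0.033, -0.01]
contact_force: [-1.2, -5.6, 1.2]
finger_gap: 0.0
```

Movement stopped and the force rose. I'll push a bit harder, then look.

```bash
python3 -m inch '[[[0,0.006,0],[0.5,0,0],-1],[[0,0.008,0],[0.5,0,0],-1],[[0,0.008,0],[0.5,0,0],-1]]';python3 - <<'E'
from h import *
o=state(tilt=40)
for n in("wrist","top","scene"):
    p,d=arm.capture(n);cv2.imwrite(f"pics/{n}7.png",p[:,:,::-1])
t=cv2.imread("pics/top7.png");cv2.imwrite("pics/top7c.png",cv2.resize(t[110:230,180:310],None,fx=5,fy=5,interpolation=cv2.INTER_CUBIC))
E
```

```text
clock: 12.42
tcp_pos: [647.7, 42.0, 37.9]
eef_rot: [-0.327, 0.944, 0.034, -0.009]
contact_force: [-12.4, -33.1, 8.3]
finger_gap: 0.3
tcp [647.72  42.02  37.92] nest -60.829882277427295 -1.3403957260699924 rot needed [ 1.75  0.41 -0.04] F [-12.39 -33.08   8.29] gap 0.34861773753689707 toolz [-0.04  0.62 -0.79] q [-0.39  0.71  1.42  0.6   1.39 -0.7 ] 12.425
```

View pics/wrist7.png

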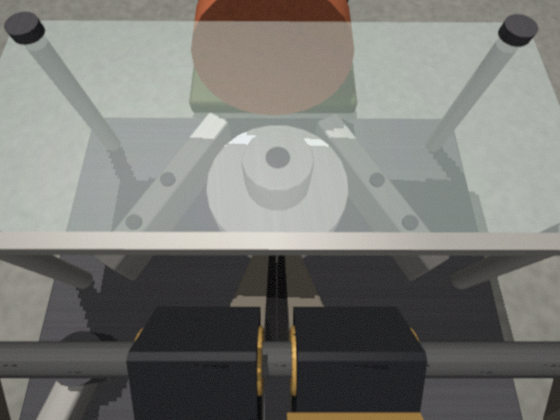

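View pics/top7c.png

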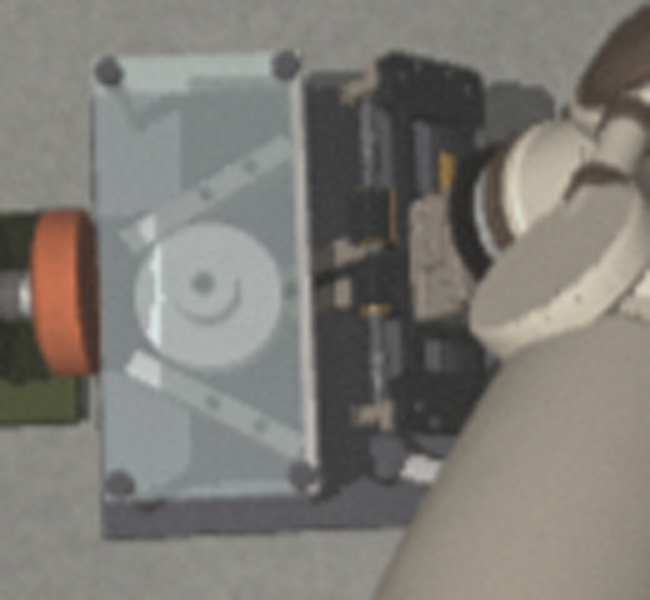

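```bash
python3 - <<'E'
from h import *
np.set_printoptions(precision=1,suppress=True)
a=np.radians(4.04);nx=np.array([-np.sin(a),np.cos(a)]);ny=np.array([-nx[1],nx[0]])
f=lambda x,y:(180+(x+.5)/5-.5,110+(y+.5)/5-.5)
for n,x,y,z in[("bore",203,283,60),("disc",208,295,34),("scr1",109,71,99),("scr2",286,66,99),("scr3",120,485,99),("scr4",303,474,99),("railRtip",128,238,38),("railLtip",133,361,38),("hR1",206,193,38),("hR2",250,164,38),("hL1",212,403,38),("hL2",260,426,38)]:
    d=ray("top",*f(x,y),z)[:2]-[642.1,102.6];print(n,d@nx,d@ny)
o=arm.observe()
for n,u,v,z in[("bore",277.5,157,60),("scrL",25,27,99),("scrR",517,29,99),("hL1",168,180,38),("hL2",134,222,38),("hR1",377,180,38),("hR2",411,222,38)]:
    d=ray("wrist",u,v,z,o)[:2]-[642.1,102.6];print("w",n,d@nx,d@ny)
E
```

```text
bore -2.9582103647481115 -2.6875827812067943
disc -2.864353998242487 -2.0965200507876687
scr1 37.56180718445983 -106.5670890481043
scr2 -53.09511636521214 -105.64845723751742
scr3 37.91270441242271 107.8326403454912
scr4 -53.53791472940954 106.47067291953115
railRtip 38.663755578813095 -34.37556050002273
railLtip 37.91219601987461 33.12000518893554
hR1 -4.044288274596284 -57.54590859399935
hR2 -28.361187320674325 -72.71661521959822
hL1 -3.42046440446582 57.770826303992266
hL2 -28.52583672437216 71.3539415587774
w bore -3.430660524292442 -1.5399820963369473
w scrL 35.734694378579846 105.70935165762154
w scrR 36.02770909089243 -103.51242299679298
w hL1 -4.351470338905648 57.83861123241983
w hL2 -28.934098824117566 72.39890922739706
w hR1 -3.989130869978428 -56.070055487215136
w hR2 -28.596928631439738 -70.97556754751581
```

Top and wrist views agree that the flange sits about (-3.2,-2) mm from home, so it touches only the right (-y) rail. The fix is to push along that rail, moving the fist towards +y as well.

```bash
python3 -m inch '[[[-0.004,0.006,0],[1,0,0],-1],[[-0.004,0.006,0],[0.5,0,0],-1],[[-0.004,0.006,0],[0.5,0,0],-1]]';python3 - <<'E'
from h import *
o=state(tilt=40)
p,d=arm.capture("top");cv2.imwrite(f"pics/top8.png",p[:,:,::-1])
t=cv2.imread("pics/top8.png");cv2.imwrite("pics/top8c.png",cv2.resize(t[110:230,180:310],None,fx=5,fy=5,interpolation=cv2.INTER_CUBIC))
E
```

```text
clock: 12.95
tcp_pos: [638.6, 45.8, 38.0]
eef_rot: [-0.333, 0.942, 0.033, -0.004]
contact_force: [7.4, -22.8, -0.4]
finger_gap: 0.6
tcp [638.58  45.76  38.  ] nest -56.451066654522876 7.519801535567345 rot needed [1.03 0.84 0.35] F [  7.36 -22.82  -0.38] gap 0.55192848335536 toolz [-0.03  0.63 -0.78] q [-0.4   0.68  1.46  0.62  1.37 -0.71] 12.95
```

View pics/top8c.png

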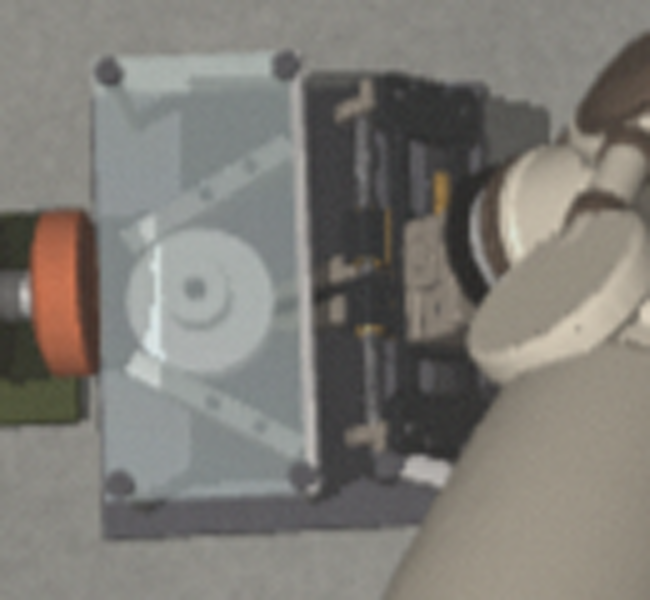

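```bash
cat > m.py <<'E'
from h import *
import sys
np.set_printoptions(precision=1,suppress=True)
a=np.radians(4.04);nx=np.array([-np.sin(a),np.cos(a)]);ny=np.array([-nx[1],nx[0]])
t=cv2.imread(sys.argv[1]);c=cv2.cvtColor(cv2.resize(t[110:230,180:310],None,fx=5,fy=5,interpolation=cv2.INTER_CUBIC),6)
# bore: darkest blob near hub
x0,y0=int(sys.argv[2]),int(sys.argv[3]);w=c[y0-18:y0+18,x0-18:x0+18].astype(float)
m=np.clip(np.median(w)-12-w,0,None);yy,xx=np.mgrid[y0-18:y0+18,x0-18:x0+18]
x,y=(m*xx).sum()/m.sum(),(m*yy).sum()/m.sum()
d=ray("top",180+(x+.5)/5-.5,110+(y+.5)/5-.5,60)[:2]-[642.1,102.6];print("bore px",x,y,"nest",d@nx,d@ny)
E
python3 m.py pics/top7.png 203 283; python3 m.py pics/top8.png 194 289
```

```text
bore px 202.82954170788 282.97972304648863 nest -2.8691217075086004 -2.702327080513145
bore px 194.93693165151072 288.38823701965384 nest 1.3663896257212793 0.028027993358266057
```

The bore moved by (4.2,2.7) mm and is now on the centre line (y≈0.0), so the flange touches both rails. Backing off straight.

```bash
python3 -m inch '[[[0.0005,-0.01,0],[0,0,0],-1],[[0.001,-0.02,0],[0,0,0],-1],[[0.002,-0.03,0],[0,0,0],-1],[[0.002,-0.03,0.03],[0,0,0],-1],[[0,-0.02,0.04],[-10,-0.7,0],-1],[[0,-0.01,0.04],[-10,-0.7,0],0],[[0,0,0.03],[-10,-0.7,0],0],[[0,0,0],[-9,-0.7,0],0]]';python3 - <<'E'
from h import *
o=state()
p,d=arm.capture("top");cv2.imwrite(f"pics/top9.png",p[:,:,::-1])
t=cv2.imread("pics/top9.png");cv2.imwrite("pics/top9c.png",cv2.resize(t[110:230,180:310],None,fx=5,fy=5,interpolation=cv2.INTER_CUBIC))
E
python3 m.py pics/top9.png 194 289
python3 - <<'E'
from h import *
o=arm.observe();p,d=arm.capture("wrist");cv2.imwrite("pics/w9.png",p[:,:,::-1])
E
```

```text
clock: 14.0
tcp_pos: [641.9, -82.0, 180.6]
eef_rot: [0.006, 1.0, 0.03, 0.007]
contact_force: [-0.5, 0.2, -0.5]
finger_gap: 28.3
tcp [641.93 -82.03 180.56] nest -184.15593221359518 13.17965389621291 rot needed [0.66 0.84 0.6 ] F [-0.5   0.24 -0.53] gap 28.310849767538468 toolz [ 0.01 -0.01 -1.  ] q [-0.31  0.37  1.45 -0.01  1.3  -0.37] 14.0
bore px 195.08756791307127 288.3574624480665 nest 1.2868524412211766 0.014882613250932913
```

View pics/top9c.png

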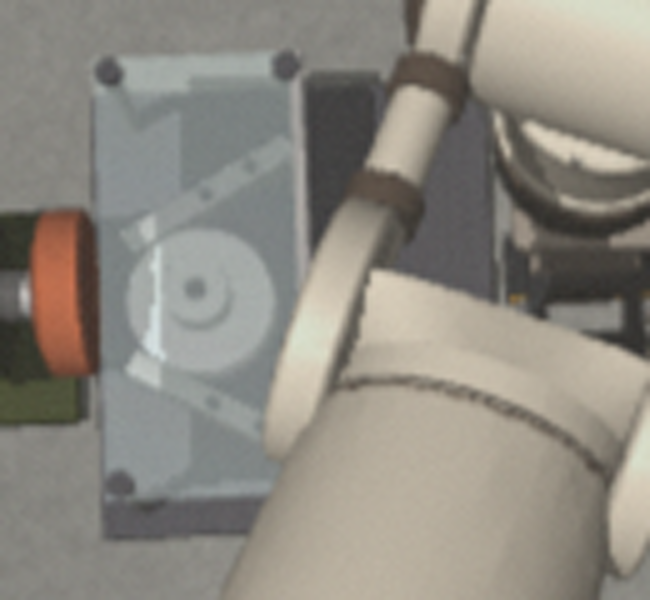

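View pics/w9.png

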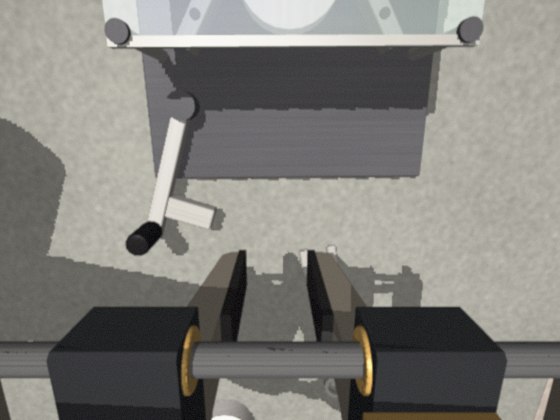

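The flange stayed centred after the fingers left, and the gate is still open, with the knob top at (138,243). Locating the knob.

```bash
python3 - <<'E'
from h import *
o=arm.observe();np.set_printoptions(precision=1,suppress=True)
a=np.radians(4.04);nx=np.array([-np.sin(a),np.cos(a)]);ny=np.array([-nx[1],nx[0]])
for n,u,v,z in[("knob",138,244,68),("pin",183,106,32),("scL",118,30,99),("scR",471,29,99)]:
    X=ray("wrist",u,v,z,o)[:2];d=X-[642.1,102.6];print(n,X,d@nx,d@ny)
pin=np.array([642.1,102.6])-95*nx+90*ny;print("pin",pin)
for th in np.arange(2.1,-.01,-.2):
    v=115*np.array([-np.sin(th),-np.cos(th)]); print(round(th,2),pin+v[0]*nx+v[1]*ny)
E
```

```text
knob [ 531.4 -105.1] -199.38732033397457 125.07315503965391
pin [559.4   3.6] -92.97414630102601 89.4429015078452
scL [538.1  43.5] -51.649915478641574 107.93754350733639
scR [749.2  58.1] -51.92118985363452 -103.68021528973645
pin [559.    1.5]
2.1 [ 508.1 -101.6]
1.9 [ 529.6 -109.7]
1.7 [ 552.3 -113.3]
1.5 [ 575.2 -112.4]
1.3 [ 597.5 -106.9]
1.1 [618.3 -97.1]
0.9 [636.7 -83.3]
0.7 [652.  -66.2]
0.5 [663.6 -46.4]
0.3 [671.  -24.7]
0.1 [674.   -1.9]
```

```bash
python3 -m inch '[[[-0.03,-0.007,0],[0,0,0],0.2],[[-0.03,-0.007,0],[0.7,0.8,0.6],0.2],[[-0.03,-0.007,0],[0,0,0],0.2],[[-0.015,-0.003,-0.02],[0,0,0],0.2],[[0,0,-0.02],[0,0,0],0.2],[[0,0,0],[0,0,0],0.2]]';python3 -c "
from h import *
state()"
```

```text
clock: 14.85
tcp_pos: [527.0, -103.4, 129.0]
eef_rot: [-0.017, 0.999, 0.035, -0.011]
contact_force: [-0.0, -0.4, 0.4]
finger_gap: 55.0
tcp [ 527.03 -103.41  129.  ] nest -197.3947968463841 129.29829352348125 rot needed [-1.95 -1.32  0.  ] F [-0.02 -0.45  0.39] gap 55.02215354878446 toolz [-0.02  0.03 -1.  ] q [-0.43  0.19  1.78  0.02  1.21 -0.51] 14.85
```

```bash
python3 -m inch '[[[0.003,-0.004,-0.02],[-1.9,-1.3,0],0.2],[[0,0,-0.025],[0,0,0],0.2],[[0,0,-0.012],[0,0,0],0.2],[[0,0,0],[0,0,0],0.2]]';python3 - <<'E'
from h import *
state()
p,d=arm.capture("wrist");cv2.imwrite("pics/w10.png",p[:,:,::-1])
E
```

```text
clock: 15.35
tcp_pos: [531.0, -109.3, 71.6]
eef_rot: [-0.003, 0.999, 0.033, -0.0]
contact_force: [-0.1, -0.2, -0.1]
finger_gap: 54.9
tcp [ 531.02 -109.34   71.57] nest -203.58949456941224 125.73729330778465 rot needed [-0.36 -0.05  0.21] F [-0.11 -0.23 -0.14] gap 54.92224320333945 toolz [-0.    0.01 -1.  ] q [-0.43  0.26  1.82  0.01  1.06 -0.5 ] 15.35
```

View pics/w10.png

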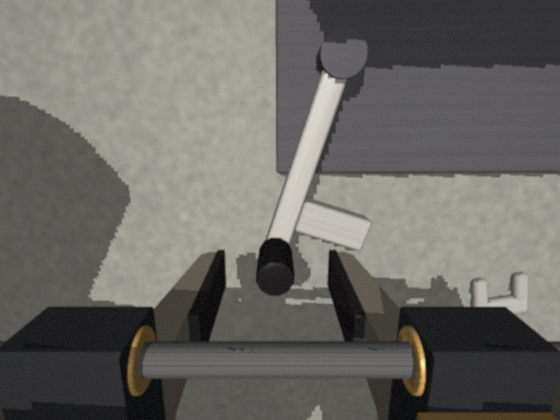

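The knob top is at (275,272), centred between the fingers at 277. Checking fore and aft before closing.

```bash
python3 -c "
from h import *
o=arm.observe();print(ray('wrist',275,273,68,o),o['tcp_pos'])"
```

```text
[ 530.24308089 -105.20968644   68.        ] [ 531.49313472 -109.58333722   72.23674131]
```

```bash
python3 -m inch '[[[-0.001,0.003,-0.012],[-0.3,0,0],0.2],[[0,0,-0.005],[0,0,0],0.2],[[0,0,0],[0,0,0],-1],[[0,0,0],[0,0,0],-1],[[0,0,0],[0,0,0],-1],[[0,0,0],[0,0,0],-1]]';python3 -c "
from h import *
state()"
```

```text
clock: 16.15
tcp_pos: [532.0, -106.9, 56.5]
eef_rot: [0.001, 0.999, 0.034, 0.002]
contact_force: [-0.5, 0.3, -0.8]
finger_gap: 19.6
tcp [ 532.05 -106.94   56.5 ] nest -201.26337743060375 124.54121974316143 rot needed [0.07 0.21 0.19] F [-0.51  0.34 -0.77] gap 19.589330331524508 toolz [ 0. -0. -1.] q [-0.42  0.28  1.83  0.    1.02 -0.49] 16.15
```

Gripped the knob (gap 19.6 mm). Swinging along the arc in short chords.

```bash
python3 -m inch '[[[0.009,-0.003,0],[0,0,0],-1],[[0.01,-0.002,0],[0,0,0],-1],[[0.011,0,0],[0,0,0],-1],[[0.011,0.001,0],[0,0,0],-1],[[0.011,0.002,0],[0,0,0],-1],[[0.011,0.003,0],[0,0,0],-1],[[0,0,0],[0,0,0],-1]]';python3 -c "
from h import *
state()"
```

```text
clock: 17.02
tcp_pos: [597.9, -108.1, 56.4]
eef_rot: [0.003, 0.999, 0.036, -0.001]
contact_force: [-2.7, -0.9, 1.6]
finger_gap: 19.3
tcp [ 597.91 -108.08   56.44] nest -207.0411454425029 58.918179202174 rot needed [ 0.29 -0.07 -0.04] F [-2.74 -0.87  1.59] gap 19.344181440335355 toolz [-0.   -0.01 -1.  ] q [-0.37  0.43  1.63 -0.01  1.07 -0.44] 17.025
```

```bash
python3 -m inch '[[[0.01,0.005,0],[0,0,0],-1],[[0.0105,0.005,0],[0,0,0],-1],[[0.0095,0.0065,0],[0,0,0],-1],[[0.009,0.0075,0],[0,0,0],-1],[[0.008,0.008,0],[0,0,0],-1],[[0.007,0.009,0],[0,0,0],-1],[[0,0,0],[0,0,0],-1]]';python3 -c "
from h import *
state()"
```

```text
clock: 17.9
tcp_pos: [655.3, -64.8, 56.7]
eef_rot: [0.003, 0.999, 0.036, -0.0]
contact_force: [-1.4, -2.2, 1.4]
finger_gap: 19.3
tcp [655.25 -64.85  56.7 ] nest -167.95728914012352 -1.3220886948499564 rot needed [ 0.37 -0.03 -0.08] F [-1.38 -2.22  1.41] gap 19.275206175736123 toolz [-0.   -0.01 -1.  ] q [-0.28  0.55  1.47 -0.01  1.12 -0.35] 17.9
```

```bash
python3 -m inch '[[[0.0055,0.009,0],[0,0,0],-1],[[0.005,0.0105,0],[0,0,0],-1],[[0.004,0.011,0],[0,0,0],-1],[[0.003,0.011,0],[0,0,0],-1],[[0.002,0.011,0],[0,0,0],-1],[[0.0005,0.01,0],[0,0,0],-1],[[0,0,0],[0,0,0],-1]]';python3 -c "
from h import *
state()"
```

```text
clock: 18.77
tcp_pos: [673.5, 1.0, 56.7]
eef_rot: [0.004, 0.999, 0.036, -0.004]
contact_force: [-3.0, -3.5, 1.6]
finger_gap: 18.7
tcp [673.53   0.99  56.72] nest -103.56946617831966 -24.195356570208588 rot needed [ 0.42 -0.44 -0.1 ] F [-3.04 -3.47  1.62] gap 18.67574289741967 toolz [-0.01 -0.01 -1.  ] q [-0.17  0.59  1.42 -0.01  1.15 -0.24] 18.775
```

```bash
python3 -m inch '[[[0,0.006,0],[0,0,0],-1],[[0,0.004,0],[0,0,0],-1],[[0,0.004,0],[0,0,0],-1]]';python3 -c "
from h import *
state()"
```

```text
clock: 19.15
tcp_pos: [673.5, 1.5, 56.9]
eef_rot: [0.015, 0.999, 0.035, -0.005]
contact_force: [-3.9, -15.3, 1.7]
finger_gap: 19.2
tcp [673.5    1.54  56.93] nest -103.02437422950722 -24.20326222348121 rot needed [ 1.77 -0.51 -0.02] F [ -3.92 -15.25   1.72] gap 19.158078961915187 toolz [-0.01 -0.03 -1.  ] q [-0.16  0.59  1.41 -0.03  1.15 -0.22] 19.15
```

```bash
python3 - <<'E'
from h import *
o=arm.observe();p,d=arm.capture("wrist");cv2.imwrite("pics/w11.png",p[:,:,::-1])
p,d=arm.capture("scene");cv2.imwrite("pics/s11.png",cv2.resize(p[100:300,190:450,::-1],None,fx=3,fy=3))
p,d=arm.capture("top");cv2.imwrite(f"pics/top11.png",p[:,:,::-1])
t=cv2.imread("pics/top11.png");cv2.imwrite("pics/top11c.png",cv2.resize(t[110:230,180:310],None,fx=5,fy=5,interpolation=cv2.INTER_CUBIC))
E
python3 m.py pics/top11.png 194 289
```

```text
bore px 193.92736486486487 289.49282094594594 nest 1.9150696704080468 0.5989225459791492
```

View pics/w11.png

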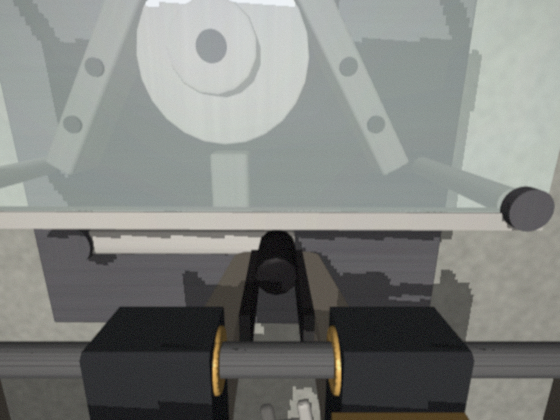

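View pics/s11.png

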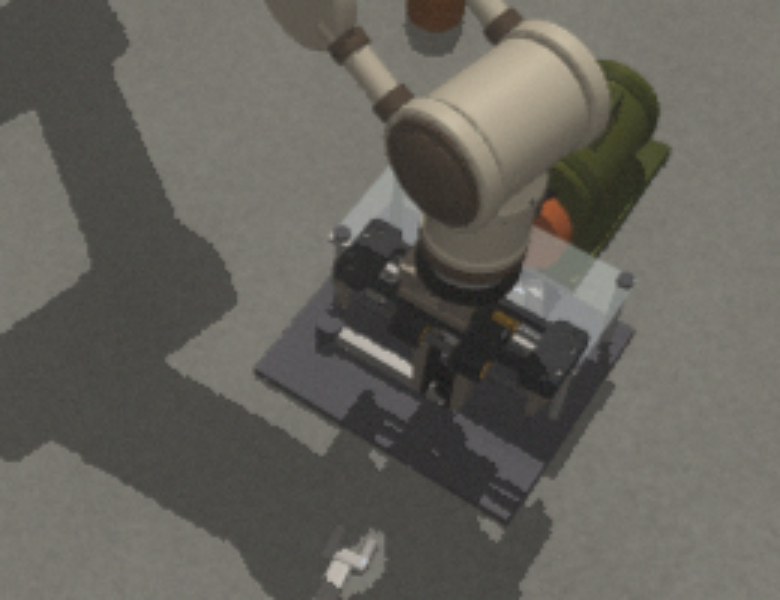

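View pics/top11c.png

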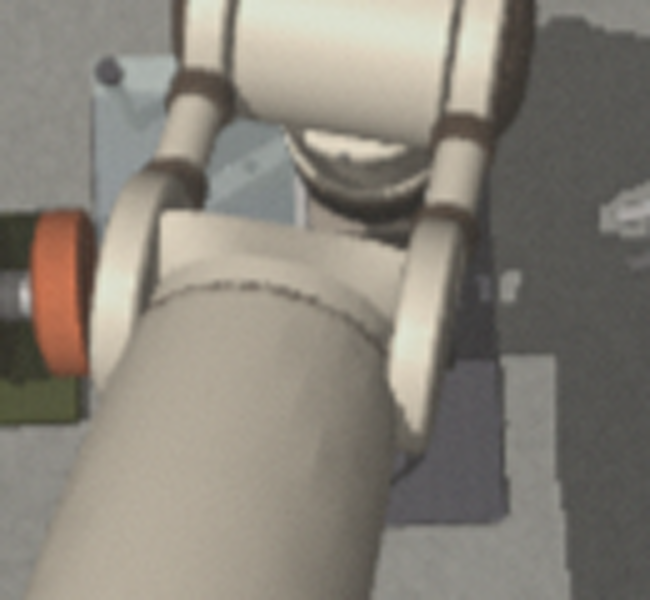

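```bash
python3 - <<'E'
from h import *
o=arm.observe();np.set_printoptions(precision=1,suppress=True)
a=np.radians(4.04);nx=np.array([-np.sin(a),np.cos(a)]);ny=np.array([-nx[1],nx[0]])
for n,u,v,z in[("knobtop",276.5,276,68),("pin",74,243,32),("bar L near",92,254,28),("bar R near",250,251,28),("bore",211,45,60),("guard edgeL",20,231,89),("guard edgeR",480,229,89)]:
    X=ray("wrist",u,v,z,o)[:2];d=X-[642.1,102.6];print(n,X,d@nx,d@ny)
print(o["contact_force"])
E
```

```text
knobtop [672.6  12.2] -92.31781310999587 -24.101173016634647
pin [562.1   5.1] -91.5894119602973 86.69873635213216
bar L near [569.1  -2.6] -99.84193040289763 80.27473401209411
bar R near [657.8   5.8] -97.62758534034168 -8.888409012061022
bore [640.9 104.2] 1.6368975864939328 1.0788497782321749
guard edgeL [578.2  34.1] -63.84409669076612 68.5272318575562
guard edgeR [743.   47.1] -62.49366373745293 -96.7411328343588
[ -3.4 -16.2   1.3]
```

The gate bar is parallel to the guard edge, and the knob's nest x matches the pin's to within 1 mm, so it is on its stop. The nose sits just short of the flange rim. Releasing and retreating upwards.

```bash
python3 -m inch '[[[0,0,0],[0.5,0,0],-1],[[0,0,0],[0.5,0,0],0],[[0,0,0],[0,0,0],0],[[0,0,0],[0,0,0],0],[[0,0,0.03],[0,0,0],0],[[0,0,0.04],[0,0,0],0],[[0,-0.03,0.05],[0,0,0],0],[[0,-0.05,0.04],[0,0,0],0],[[0,-0.06,0],[0,0,0],0],[[0,-0.06,0],[0,0,0],0],[[0,0,0],[0,0,0],0]]';python3 - <<'E'
from h import *
o=state();p,d=arm.capture("wrist");cv2.imwrite("pics/w12.png",p[:,:,::-1])
p,d=arm.capture("top");cv2.imwrite(f"pics/top12.png",p[:,:,::-1])
t=cv2.imread("pics/top12.png");cv2.imwrite("pics/top12c.png",cv2.resize(t[110:230,180:310],None,fx=5,fy=5,interpolation=cv2.INTER_CUBIC))
p,d=arm.capture("scene");cv2.imwrite("pics/s12.png",p[:,:,::-1])
E
python3 m.py pics/top12.png 194 289
```

```text
clock: 20.68
tcp_pos: [673.9, -197.2, 221.8]
eef_rot: [0.004, 0.999, 0.036, -0.002]
contact_force: [0.0, -0.4, -0.4]
finger_gap: 45.9
tcp [ 673.87 -197.2   221.77] nest -301.29197284069903 -10.567438384760747 rot needed [ 0.45 -0.18 -0.11] F [ 0.04 -0.43 -0.42] gap 45.85905850604389 toolz [-0.   -0.01 -1.  ] q [-0.45  0.49  1.2  -0.01  1.44 -0.52] 20.675
bore px 195.09703824973954 288.4695639232029 nest 1.2838417060049037 0.07534922882725444
```

View pics/w12.png

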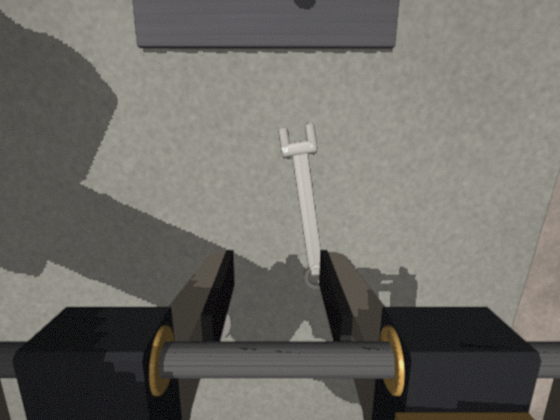

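View pics/top12c.png

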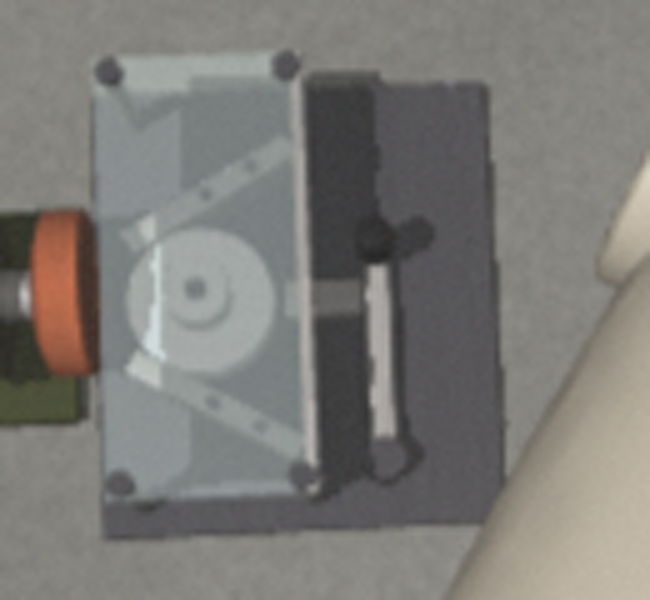

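View pics/s12.png

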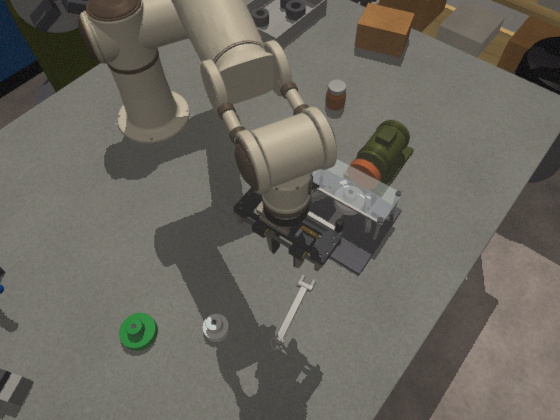

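The top view shows the gate bar square across the mouth, the nose just short of the flange, and the bore unchanged at nest (1.3,0.1) mm. The small flange, wrench and jar look to be where they started. Handing in.

```bash
python3 -c "
from rig import arm
print(arm.close_job())"
```

```text
the job is handed in; nothing more can be done
None
```

The large silver flange is home against both rails and the gate is shut behind it; I handed the job in at about 21 s. `close_job` gives no verdict, so the success criteria rest on my own checks below.

**What I did:** I gripped the flange by its hub, stood it on the plate in front of the guard and pushed it in with closed fingers leaning about 40°. It first stopped against the right rail only, about 4 mm short of home. I pushed it along that rail until it centred, then closed the gate by gripping its knob and swinging it to the stop.

**Last checks:**
- **Flange position:** it appears 1.3 mm past the estimated nest origin along x and 0.1 mm off the centre line. That x offset is probably error in my estimate of the nest's position. It did not shift when the fingers left or the gate closed.
- **Gate:** the knob lined up with the pin to within about 1 mm. In the final top view the bar looked about 0.02 rad off square.
- **Forces:** the largest wrist force I read was about 36 N, while pushing the flange, and I saw no sign of contact with the guard.
- **Bystanders:** the small flange, wrench and jar looked unmoved in the final pictures, judged by eye only.

**Disagreement:** the wrist camera differed from the top view by about 3–6 mm in places. I relied on the top view and on positions measured relative to the rails.

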